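# Wedge the lens gauge's table just off its base and hold

### The job

Take the levelling wedge by its upright grip block and, sliding it flat along the bench, push its thin end squarely under the middle of the front bar of the lens gauge's hinged table until the table's front just lifts off the base, about 3 mm. Finish while still gripping the wedge there, so that only the wedge carries the table's front; leave the other things where they are.

Things in the scene. Friction and masses are not known exactly. Their poses are not given: they have to be found in the camera images.
- wedge_grip (a point): Centre of the upright grip block (30 x 30 mm, 46 mm high, this point 23 mm above its underside) at the thick end of the loose dark bare steel levelling wedge, 0.3 kg, 120 mm long, 30 mm wide. x points towards the thin end (its edge is 105 mm ahead of this point), y across, z up. At the start x points away from the robot within about 0.7 rad.
- wedge_tip (a point): Middle of the lower edge of the wedge's thin end, on the bench when the wedge lies flat; axes as wedge_grip. From here, 4 mm thick, the ramp rises evenly to 28 mm over 90 mm, up to the grip block.
- gauge_gap (a point): Fixed point on the bench straight below the middle of the table's front bar; x points into the lens gauge (the push direction), y along the bar, z up. The gauge is fixed: a grey U-shaped base, open side towards the robot. The gap is open down to the bench, 120 mm wide between the base's rails, 145 mm deep. All is under 45 mm high but for the dial on a post (150 mm), 90 mm behind the bar.
- front_bar (a point): Middle of the underside of the table's front bar (round steel, 10 mm thick, along y): 14 mm above the bench while the table rests on its base. The table's front weighs 3 to 6 N. With the wedge flat, its ramp meets the bar when the thin end is about 37 mm past the bar; each further 10 mm lifts the bar 2.7 mm. Friction keeps the wedge from sliding back.
- table_plate (a joint): Tilt of the gauge's aluminium table (153 mm deep, 156 mm wide, a round black lens seat and a lens on it) about its rear hinge, 168 mm behind the front bar, rad: 0 resting on the base, growing as its front rises; 0.018 is 3 mm of lift at the bar.
- block: Bystander: plain oblong dark steel block 60 x 30 x 25 mm high without ramp or grip block; origin at the centre of its underside. It lies in one of the two spots left of the gauge, the wedge in the other.
- tin: Bystander: flat round grey tin, 90 mm across, 30 mm high; origin at the centre of its underside.
- bottle: Bystander: white bottle, 56 mm across, 160 mm high; origin at the centre of its underside.
- cup: Bystander: plastic cup, 68 mm across, 75 mm high; origin at the centre of its underside.
- wedge: The whole wedge; origin under its middle, on the underside, 45 mm ahead of the grip block's centre; axes as wedge_grip.
There are look-alikes about, which are no part of the job. What is shaped like the wedge but pink is not meant.

How it is judged:
By the outcome, as a careful person would: the job done as asked, in the order asked, and still so for the second after the job is handed in, while the arm keeps its last pose, push and grip.
It also fails if it takes over 38 s, if anything falls off the work surface, if the arm or the gripper's body presses on something with over 40 N, if the wrist force passes 120 N, or if a joint passes its speed limit or range.

### The arm

A 6-joint arm with a two-finger parallel gripper is mounted at the origin on the work surface. World frame = base frame: x ahead of the robot, y to its left, z up, the work surface at z = 0. Lengths are in m, angles in rad, forces in N, time in s.
With the tool pointing down it reaches from about 0.35 to 0.85 m from the base axis. Payload 8.1 kg.
Tool frame: the origin (TCP) lies on the centre line of the jaws, within the pads' length; the fingertips stand robot.tip_extent ahead of it and the grasp point (between the pads) lies 11 mm behind it (robot.tip_extent is the distance from the TCP to the fingertips, in m); y points along the fingers, z is the direction in which the jaws open and shut, and the axes are right-handed (so a half turn about y gives the same grasp; the last joint's range is limited). The gripper opens to 93 mm and grips with 3 to 60 N. Pads are 15 mm wide; open, the fingers measure 128 mm over their backs; the gripper's body (75 mm by 188 mm) begins 65 mm behind the grasp point.
Start: joints at [-1.409, 0.13, 1.488, -0, 1.523, -0.085], TCP at [0.147, -0.582, 0.203] pointing down, gripper open.
Joint ranges: [-2.96, 2.96], [-0.89, 2.26], [0.02, 2.5], [-1.34, 4.48], [0, 2.73], [-2.66, 2.66]. Speed limits (rad/s): [2.39, 2.39, 2.79, 3.14, 3.14, 3.14].

### API

Orientations are given as a rotation vector (axis times angle).
In Python, from plant import monitor, optics, robot gives the robot as it stands.
- The arm moves only by the shell command python3 -m inch 'ROWS' [OPENING] [FORCE]. ROWS is JSON, a list that holds one entry, the list of rows, each a list of 6 numbers: the shift along the tool's x, y, z in mm, then the turn, a rotation vector about the tool's x, y, z in rad. A call has 1 to 8 rows; each row shifts and turns the commanded pose from where the row before left it, along the tool's axes as they then stand; what a row does not reach is not made up. A row lasts 1/8 s, in which the tool goes at most 62.5 mm and 10.7 degrees, less where a joint would pass 70% of its speed; a pose out of reach is approached as far as the arm can. A call is refused whole if a number of a shift passes 62.5 or a number of a turn 0.188, either way. A call with a gripper value outside its range is refused whole. OPENING is the finger opening in mm, from 0 to 93, set as the call begins (- or left out, the last holds). The fingers move at their own pace and stop on an object; FORCE is the grip in N (left out, the last holds). Time passes only in rows, so rows that do not move let the fingers close. It gives the time, the measured TCP pose, the force and the opening at its end, in the units of the state.
- monitor.read_state(): the state, without advancing time (a new reading comes with each control period).
- optics.read_camera(name): name is "scene" or "top" or "wrist"; returns a dict with "image" (420x560x3 uint8, blue, green, red), "fx", "fy", "cx", "cy" (pixels), "k1" (the pictures are not rectified: a ray, as slopes to the right and down, at radius r is drawn at 1 + k1 r^2 times it, then the intrinsics apply), "rvec" (rotation vector, rad) and "tvec" (3), from world to camera coordinates, as OpenCV has them. Camera axes: x right, y down, z forward; pixel columns grow to the right and rows downward; lengths in m; the calibration is good to about 2 mm. A picture is of the moment at which its call begins. There is no depth.
- robot.close_job(): hands the job in, once; it reports no verdict.
The state is a dict: "t": time; "q": joint angles; "dq": joint speeds; "joint_torque": joint torques, N m; "tool_pos": TCP position; "orientation": TCP orientation; "force": force on the tool from outside, world axes, zero at the start; "wrist_torque": the same for the moment, N m; "opening": finger opening in m.
Only numpy, scipy, OpenCV 4.12 (cv2) and the standard library are available. Lean on these libraries where they do the work, as an engineer would, in place of code of your own. Each camera call takes 0.05 s, during which the arm holds its last target.

## Working session

There is one attempt and no reset: what is moved stays moved. The work goes in short steps, Python scripts to look and compute and a shell command to move; the robot and the scene stay as the last step left them, time stands still between calls to the robot, and variables do not carry over. Pictures are saved under pics/ and viewed, and the job is handed in when it is done.

```bash
ls; mkdir -p pics
cat > h.py <<'E'
import numpy as np, cv2
from plant import monitor, optics, robot
from scipy.spatial.transform import Rotation as R
def cam(n):
    c=optics.read_camera(n); return c
def ray(c,u,v):
    x=(u-c["cx"])/c["fx"]; y=(v-c["cy"])/c["fy"]
    rd=np.hypot(x,y); r=rd
    for _ in range(30): r=rd/(1+c["k1"]*r*r)
    s=r/rd if rd>0 else 1
    d=np.array([x*s,y*s,1.]); Rm=R.from_rotvec(np.ravel(c["rvec"])).as_matrix()
    return -Rm.T@np.ravel(c["tvec"]), Rm.T@d
def on(c,u,v,z):
    o,d=ray(c,u,v); return o+d*(z-o[2])/d[2]
def proj(c,p):
    Rm=R.from_rotvec(np.ravel(c["rvec"])).as_matrix()
    q=Rm@np.asarray(p)+np.ravel(c["tvec"]); x,y=q[0]/q[2],q[1]/q[2]; k=1+c["k1"]*(x*x+y*y)
    return np.array([c["fx"]*x*k+c["cx"],c["fy"]*y*k+c["cy"]])
E
python3 - <<'E'
from h import *
import pickle
s=monitor.read_state(); print(s, robot.tip_extent)
print(R.from_rotvec(s["orientation"]).as_matrix().round(3))
for n in("scene","top","wrist"):
    c=cam(n); pickle.dump(c,open(n+"0.pkl","wb")); cv2.imwrite(f"pics/{n}0.png",c["image"])
    print(n,c["fx"],c["k1"],ray(c,c["cx"],c["cy"]))
E
```

```text
pics
{'t': 0.0, 'q': array([-1.40943733e+00,  1.31132451e-01,  1.48926143e+00,  1.66629220e-05,
        1.52300403e+00, -8.53873564e-02]), 'dq': array([-0.00116013,  0.00102178, -0.00063491,  0.00042212,  0.00112551,
        0.00073847]), 'joint_torque': array([-2.61284576e-04, -5.59837747e+01, -4.91761243e+01,  7.69228558e-02,
        3.57671699e-02, -1.38924875e-04]), 'tool_pos': array([ 0.14649039, -0.58123428,  0.20241443]), 'orientation': array([-0.25924825,  2.09212814, -2.08832725]), 'force': array([0.49386422, 0.54695021, 0.20053638]), 'wrist_torque': array([ 0.00119894, -0.02404341,  0.02834977]), 'opening': 0.09266349254159394} 0.008
[[-0.97  -0.     0.244]
 [-0.244  0.002 -0.97 ]
 [-0.    -1.    -0.002]]
scene 452.9452427416876 -0.06851040732683843 (array([0.90056154, 0.5781548 , 1.0753128 ]), array([-0.25229417, -0.45938628, -0.85165245]))
top 465.5912106897137 0.05428441827671988 (array([0.41108063, 0.00172031, 1.39498088]), array([ 0.15944386,  0.01403715, -0.98710719]))
wrist 334.90479008539387 -0.018207330236262063 (array([ 0.21879097, -0.5629632 ,  0.38350007]), array([-0.26295079, -0.06368956, -0.9627048 ]))
```

View pics/scene0.png

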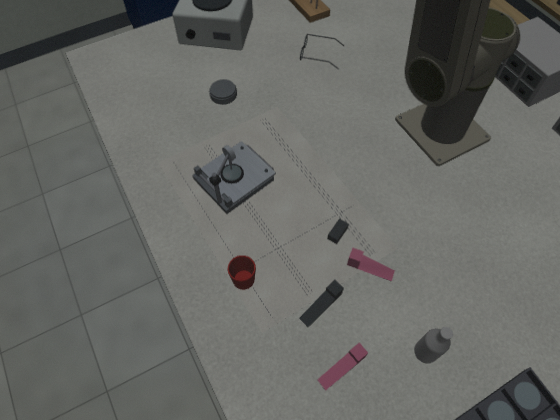

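View pics/top0.png

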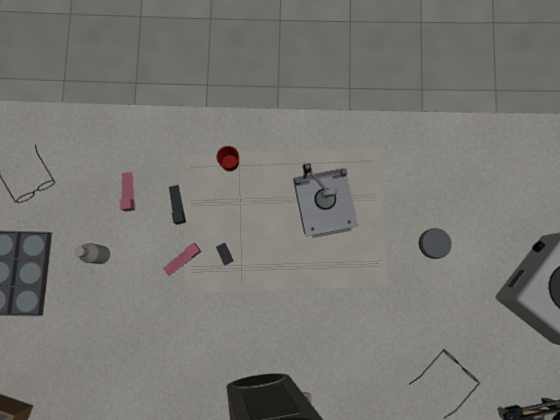

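The top view shows the dark wedge at about (177,204), with the grip block at its near end around (179,218). The block is at (224,254), the gauge at (325,203) with its front bar near (330,234), the cup at (228,157) and the bottle at (93,253). Next I'll zoom in.

Run:
```python
import cv2
t=cv2.imread("pics/top0.png")
a=cv2.resize(t[175:235,150:210],None,fx=6.5,fy=6.5,interpolation=cv2.INTER_CUBIC)
b=cv2.resize(t[155:245,285:365],None,fx=4.33,fy=4.33,interpolation=cv2.INTER_CUBIC)
h=390;cv2.imwrite("pics/z0.png",cv2.convertScaleAbs(cv2.hconcat([a[:389],b[:389]]),alpha=1.6))
s=cv2.imread("pics/scene0.png")
a=cv2.resize(s[270:335,290:355],None,fx=6,fy=6,interpolation=cv2.INTER_CUBIC)
b=cv2.resize(s[135:220,185:285],None,fx=4,fy=4,interpolation=cv2.INTER_CUBIC)
cv2.imwrite("pics/z1.png",cv2.convertScaleAbs(cv2.hconcat([a[:340],b[:340]]),alpha=1.6))
```

```text
(no output)
```

View pics/z0.png

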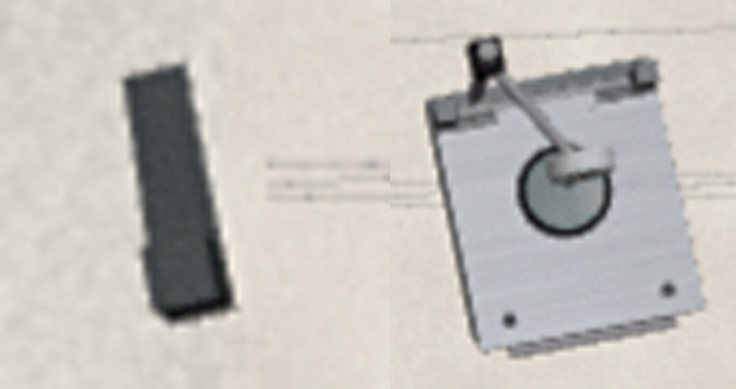

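View pics/z1.png

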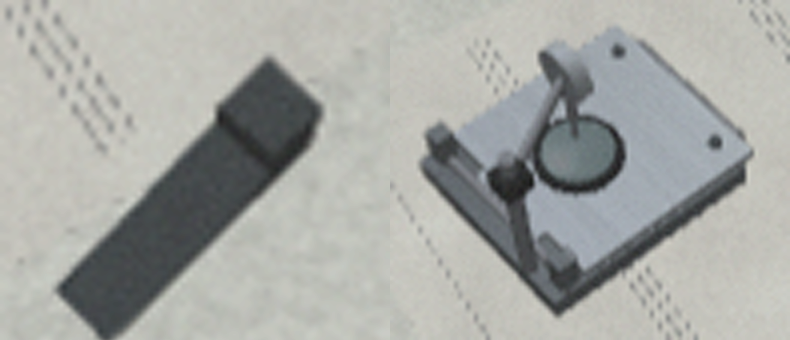

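```bash
cat >> h.py <<'E'
def tri(c1,p1,c2,p2):
    o1,d1=ray(c1,*p1);o2,d2=ray(c2,*p2)
    s=np.linalg.lstsq(np.c_[d1,-d2],o2-o1,rcond=None)[0]
    a=o1+s[0]*d1;b=o2+s[1]*d2
    return (a+b)/2,np.linalg.norm(a-b)
E
python3 - <<'E'
from h import *
import pickle
T=pickle.load(open("top0.pkl","rb"));S=pickle.load(open("scene0.pkl","rb"))
zt=lambda x,y:((x-390)/4.33+285-.4,y/4.33+155-.4)
zs=lambda x,y:((x-390)/4+185-.4,y/4+135-.4)
zw=lambda x,y:(x/6.5+150-.4,y/6.5+175-.4)
zq=lambda x,y:(x/6+290-.4,y/6+270-.4)
for a,b,n in[((510,320),(715,143),'screwL'),((668,289),(618,50),'screwR'),((482,350),(752,155),'plFL'),((703,305),(620,28),'plFR')]:
    print(n,tri(T,zt(*a),S,zs(*b)))
for p in [(505,350),(675,318),(508,356),(677,324)]:
    print('bar',on(T,*zt(*p),.019))
for p,z in [((124,80),.004),((184,66),.004),((213,238),.046),((232,305),.046),((150,290),.046),((148,250),.046)]: print('w',on(T,*zw(*p),z))
for p,z in [((57,290),.004),((110,340),.0),((268,57),.046),((322,108),.046),((276,160),.046),((218,110),.046)]: print('ws',on(S,*zq(*p),z))
E
```

```text
screwL (array([ 0.56902407, -0.10655623,  0.02445804]), np.float64(0.0007551733625007338))
screwR (array([ 0.59297401, -0.21340762,  0.02799581]), np.float64(0.0005082146663955543))
plFL (array([ 0.54873303, -0.08832659,  0.01824125]), np.float64(0.0003865736746032149))
plFR (array([ 0.5819665 , -0.23702791,  0.02233991]), np.float64(0.003968837321354159))
bar [ 0.54925687 -0.10408692  0.019     ]
bar [ 0.57452439 -0.21975871  0.019     ]
bar [ 0.54520636 -0.1061891   0.019     ]
bar [ 0.57043907 -0.22111955  0.019     ]
w [0.68707969 0.3305669  0.004     ]
w [0.69454364 0.3029313  0.004     ]
w [0.60732272 0.27606445 0.046     ]
w [0.57715945 0.26575109 0.046     ]
w [0.58295693 0.30290963 0.046     ]
w [0.60107412 0.30494212 0.046     ]
ws [0.69782345 0.30596909 0.004     ]
ws [0.68881841 0.33300402 0.        ]
ws [0.58270045 0.2747051  0.046     ]
ws [0.57549163 0.30373826 0.046     ]
ws [0.60335942 0.31321296 0.046     ]
ws [0.61238814 0.28415328 0.046     ]
```

```bash
python3 -m inch '[[[-48,0,-38,0,0,0],[-48,0,-38,0,0,0],[-48,0,-38,0,0,0],[-48,0,-38,0,0,0],[-48,0,-38,0,0,0],[-48,0,-38,0,0,0],[-48,0,-38,0,0,0],[-48,0,-38,0,0,0]]]'
python3 -m inch '[[[0,0,0,0,0,0],[0,0,0,0,0,0]]]'
python3 - <<'E'
from h import *
import pickle
c=cam("wrist"); pickle.dump(c,open("wrist1.pkl","wb")); cv2.imwrite("pics/wrist1.png",c["image"])
print(monitor.read_state()["dq"].round(3),ray(c,c["cx"],c["cy"]))
E
```

```text
t: 1.15
tool_pos: [0.4455, -0.1914, 0.2034]
orientation: [-0.259, 2.09, -2.09]
force: [0.9, -1.3, -0.6]
opening: 0.0931
t: 1.4
tool_pos: [0.4444, -0.1933, 0.2031]
orientation: [-0.261, 2.09, -2.09]
force: [-0.9, -0.6, 0.3]
opening: 0.093
[-0.023 -0.003  0.     0.003 -0.001  0.002] (array([ 0.51672494, -0.17456539,  0.38407499]), array([-0.26343283, -0.06573898, -0.96243521]))
```

View pics/wrist1.png

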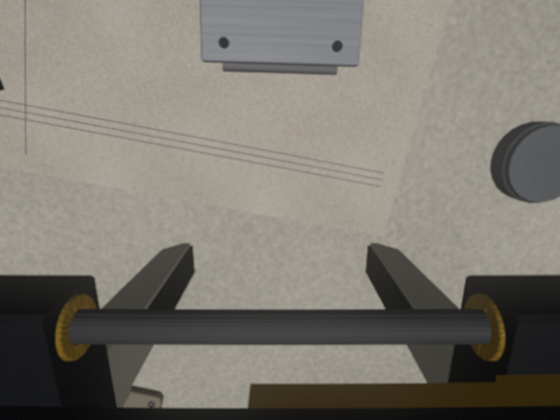

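The wrist view shows the plate front edge from (202,61) to (359,66) and the bar below it from (223,~68) to (337,~70). The screws are at (223,42) and (337,46), and the tin is on the right.

Run:
```python
import cv2
t=cv2.imread("pics/wrist1.png")
cv2.imwrite("pics/z2.png",cv2.convertScaleAbs(cv2.resize(t[0:90,190:370],None,fx=4.4,fy=4.4,interpolation=cv2.INTER_CUBIC),alpha=1.7))
```

```text
(no output)
```

View pics/z2.png

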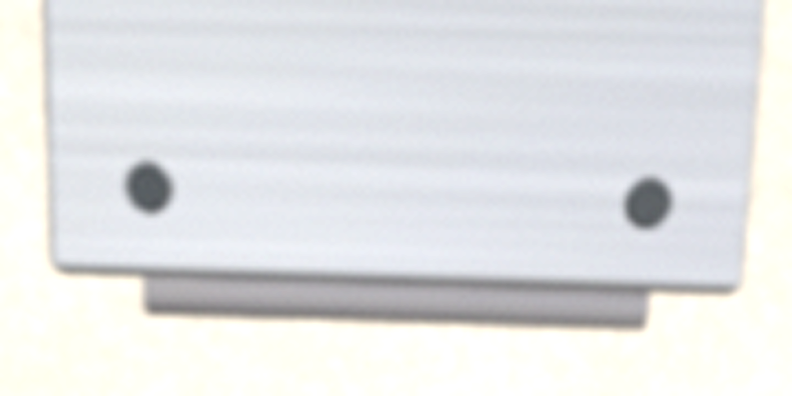

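Run:
```python
from h import *
import pickle
c=pickle.load(open("wrist1.pkl","rb"))
z=lambda x,y:(x/4.4+190-.4,y/4.4-.4)
L=on(c,*z(147,313),.0184);Rr=on(c,*z(646,328),.0184)
print(L,Rr,np.linalg.norm(L-Rr))
e=(L-Rr)[:2];e/=np.linalg.norm(e);x=np.array([e[1],-e[0]])
print('yaw bar',np.arctan2(x[1],x[0]),'mid',(L+Rr)[:2]/2+.005*x)
for zz in(.028,.032):
  a=on(c,*z(148,187),zz);b=on(c,*z(648,202),zz);print('scr',zz,a,b,(a+b)/2,np.arctan2((b-a)[0],-(b-a)[1]),np.linalg.norm(a-b))
  a=on(c,*z(55,270),zz);b=on(c,*z(742,290),zz);print('plate',zz,a,b,(a+b)/2,np.arctan2((b-a)[0],-(b-a)[1]),np.linalg.norm(a-b))
# delta to above wedge
s=monitor.read_state();Rt=R.from_rotvec(s["orientation"]).as_matrix()
print(Rt.T@(np.array([.594,.294,.2])-s["tool_pos"])*1000, Rt.round(3))
```

```text
[ 0.54338737 -0.10783778  0.0184    ] [ 0.5685693  -0.22097294  0.0184    ] 0.11590382215711932
yaw bar 0.21901245907209316 mid [ 0.5608589  -0.16331903]
scr 0.028 [ 0.56836547 -0.10449834  0.028     ] [ 0.59250135 -0.21265856  0.028     ] [ 0.58043341 -0.15857845  0.028     ] 0.2195523318122079 0.1108204554307012
plate 0.028 [ 0.54654909 -0.08770225  0.028     ] [ 0.58026   -0.2384034  0.028    ] [ 0.56340454 -0.16305283  0.028     ] 0.2200708184071978 0.15442558826842478
scr 0.032 [ 0.56778536 -0.10528545  0.032     ] [ 0.59165011 -0.21223064  0.032     ] [ 0.57971774 -0.15875804  0.032     ] 0.21955233181220812 0.1095755440159887
plate 0.032 [ 0.54621405 -0.08867804  0.032     ] [ 0.57954627 -0.23768627  0.032     ] [ 0.56288016 -0.16318216  0.032     ] 0.22007081840719755 0.15269083472665398
[-264.36159569    2.98144522 -436.69295254] [[-0.97  -0.001  0.244]
 [-0.244 -0.    -0.97 ]
 [ 0.001 -1.     0.   ]]
```

```bash
python3 -m inch '[[[-25.5,0,-54.5,0,0,0],[-25.5,0,-54.5,0,0,0],[-25.5,0,-54.5,0,0,0],[-25.5,0,-54.5,0,0,0],[-25.5,0,-54.5,0,0,0],[-25.5,0,-54.5,0,0,0],[-25.5,0,-54.5,0,0,0],[-25.5,0,-54.5,0,0,0]]]'
python3 -m inch '[[[0,0,0,0,0,0],[0,0,0,0,0,0]]]'
python3 - <<'E'
from h import *
import pickle
c=cam("wrist"); pickle.dump(c,open("wrist2.pkl","wb")); cv2.imwrite("pics/wrist2.png",c["image"])
t=c["image"]
cv2.imwrite("pics/z3.png",cv2.convertScaleAbs(cv2.resize(t[20:240,200:380],None,fx=2.7,fy=2.7,interpolation=cv2.INTER_CUBIC),alpha=2.2))
print(monitor.read_state()["q"].round(3))
E
```

```text
t: 2.45
tool_pos: [0.5372, 0.2791, 0.2035]
orientation: [-0.256, 2.091, -2.092]
force: [0.4, -1.0, -0.0]
opening: 0.0934
t: 2.7
tool_pos: [0.5365, 0.2775, 0.203]
orientation: [-0.259, 2.09, -2.092]
force: [1.3, -0.7, -0.6]
opening: 0.0929
[ 3.920e-01  1.410e-01  1.476e+00 -1.000e-03  1.524e+00  1.719e+00]
```

View pics/wrist2.png

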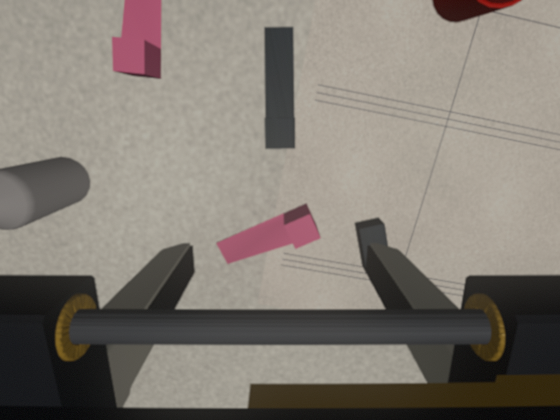

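View pics/z3.png

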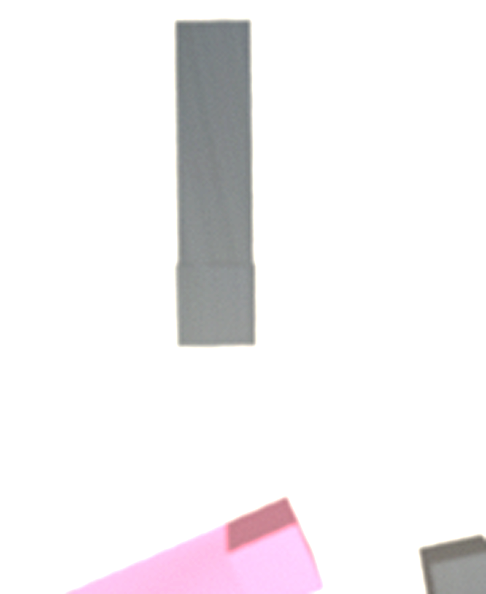

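Run:
```python
from h import *
import pickle
c=pickle.load(open("wrist2.pkl","rb"));T=pickle.load(open("top0.pkl","rb"))
z=lambda x,y:(x/2.7+200-.4,y/2.7+20-.4)
P=[on(c,*z(*p),.046) for p in[(178,266),(253,264),(179,346),(255,344.5)]]
G=np.mean(P,0);t=(on(c,*z(177,21),.004)+on(c,*z(250,21),.004))/2
print(np.round(P,4),'grip',G,'tip',t,'yaw',np.arctan2(*(t-G)[[1,0]]),np.linalg.norm((t-G)[:2]))
print('yaws',[np.arctan2(-(b-a)[0]*-1,-(b-a)[1]) for a,b in((P[0],P[1]),(P[2],P[3]))])
im=T["image"].astype(int);g=im.sum(2)
def blobs(m,n,zz):
    k,l,st,ce=cv2.connectedComponentsWithStats(m.astype(np.uint8))
    for i in range(1,k):
        if st[i,4]>60 and st[i,0]>60 and st[i,0]<300 and 130<ce[i][1]<290:
            cn=max(cv2.findContours((l==i).astype(np.uint8),0,2)[0],key=cv2.contourArea)
            r=cv2.minAreaRect(cn);bx=cv2.boxPoints(r)
            print(n,ce[i].round(),st[i,4],[on(T,*p,zz)[:2].round(3) for p in bx])
blobs(g<230,'dark',.025)
b,gg,r=im[...,0],im[...,1],im[...,2]
blobs((r-gg>40),'red/pink',.03)
s=monitor.read_state();Rt=R.from_rotvec(s["orientation"]).as_matrix()
print(Rt.T@(np.array([G[0],G[1],.2])-s["tool_pos"])*1000,np.arctan2(-Rt[1,0],-Rt[0,0]))
```

```text
[[0.6013 0.3086 0.046 ]
 [0.6085 0.2824 0.046 ]
 [0.5735 0.3016 0.046 ]
 [0.5808 0.2745 0.046 ]] grip [0.59101509 0.29176908 0.046     ] tip [0.69159913 0.31794137 0.004     ] yaw 0.25455845760104107 0.10393333523369692
yaws [np.float64(0.2703040529215399), np.float64(0.26403290948576075)]
dark [228. 158.] 441 [array([0.814, 0.187]), array([0.815, 0.123]), array([0.741, 0.12 ]), array([0.739, 0.183])]
dark [303. 184.] 235 [array([ 0.756, -0.038]), array([ 0.77 , -0.103]), array([ 0.571, -0.142]), array([ 0.557, -0.079])]
dark [177. 205.] 414 [array([0.682, 0.334]), array([0.691, 0.299]), array([0.578, 0.269]), array([0.569, 0.303])]
dark [224. 254.] 211 [array([0.508, 0.177]), array([0.521, 0.151]), array([0.468, 0.123]), array([0.455, 0.15 ])]
dark [ 98. 255.] 266 [array([0.455, 0.57 ]), array([0.51 , 0.569]), array([0.503, 0.485]), array([0.448, 0.486])]
red/pink [227. 158.] 325 [array([0.812, 0.189]), array([0.814, 0.122]), array([0.746, 0.12 ]), array([0.744, 0.186])]
red/pink [127. 191.] 373 [array([0.72 , 0.472]), array([0.721, 0.434]), array([0.615, 0.426]), array([0.614, 0.464])]
red/pink [181. 259.] 392 [array([0.441, 0.326]), array([0.519, 0.244]), array([0.496, 0.222]), array([0.419, 0.305])]
[-56.39660237   3.31358634  -0.94212432] 0.24441180293198525
```

The wedge grip is at about (0.591, 0.292) with yaw 0.255, and the gap is at (0.561, -0.163) with yaw 0.22. I'll approach and descend now.

```bash
python3 -m inch '[[[-28,0,0,0,-0.01,0],[-28,0,-1,0,0,0],[0,45,0,0,0,0],[0,45,0,0,0,0],[0,40,0,0,0,0],[0,30,0,0,0,0],[0,18,0,0,0,0],[0,8,0,0,0,0]]]' 70 40
python3 -m inch '[[[0,0,0,0,0,0],[0,0,0,0,0,0]]]'
python3 - <<'E'
from h import *
import pickle
c=cam("wrist"); cv2.imwrite("pics/wrist3.png",c["image"])
E
```

```text
t: 3.75
tool_pos: [0.5901, 0.293, 0.017]
orientation: [-0.268, 2.085, -2.086]
force: [0.5, 0.3, 0.4]
opening: 0.0702
t: 4.0
tool_pos: [0.5911, 0.2947, 0.0192]
orientation: [-0.266, 2.084, -2.083]
force: [-0.1, -0.4, 0.1]
opening: 0.0698
```

View pics/wrist3.png

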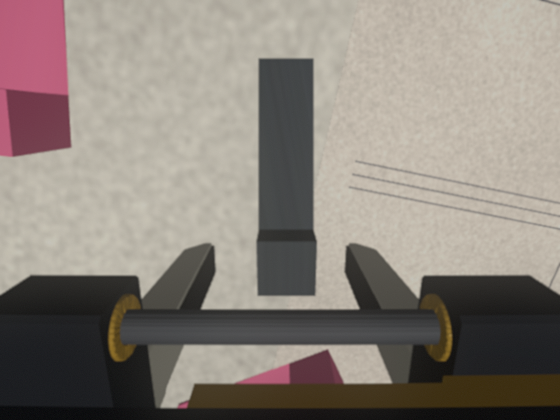

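The fingers straddle the grip block, which spans columns 258–315. It sits about 3 mm right of the finger centre, so I'll correct that and close.

```bash
python3 -m inch '[[[0,3,2.5,0,0,0],[0,0,0,0,0,0]]]'
python3 -m inch '[[[0,0,0,0,0,0],[0,0,0,0,0,0],[0,0,0,0,0,0],[0,0,0,0,0,0],[0,0,0,0,0,0],[0,0,0,0,0,0]]]' 20 45
python3 - <<'E'
from h import *
import pickle
c=cam("wrist"); cv2.imwrite("pics/wrist4.png",c["image"])
E
```

```text
t: 4.3
tool_pos: [0.5906, 0.2918, 0.0144]
orientation: [-0.269, 2.084, -2.085]
force: [0.3, 0.2, 0.4]
opening: 0.0701
t: 5.05
tool_pos: [0.5906, 0.2918, 0.0144]
orientation: [-0.269, 2.085, -2.085]
force: [-0.3, -0.2, 0.9]
opening: 0.0299
```

View pics/wrist4.png

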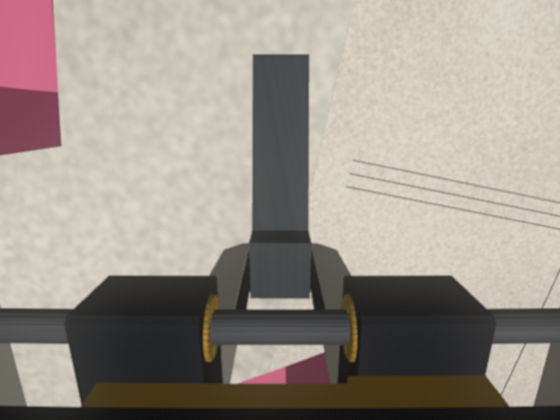

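Gripped at 29.9 mm and aligned with the tool: the tip centre is at column 281 and the grip at 280. Next I'll slide right along the corridor between the cup and the block.

```bash
python3 -m inch '[[[4,0,14,0,0,0],[9,0,31,0,0,0],[9,0,32,0,0,0],[9,0,32,0,0,0],[9,0,32,0,0,0],[9,0,32,0,0,0],[9,0,32,0,0,0],[8,0,28,0,0,0]]]'
python3 -m inch '[[[0,0,0,0,0,0],[0,0,0,0,0,0]]]'
python3 - <<'E'
from h import *
import pickle
c=cam("wrist"); cv2.imwrite("pics/wrist5.png",c["image"])
s=monitor.read_state();Rt=R.from_rotvec(s["orientation"]).as_matrix();print(np.arctan2(-Rt[1,0],-Rt[0,0]))
print(Rt.T@(np.array([.42,.05,.0144])-s["tool_pos"])*1000)
E
```

```text
t: 6.1
tool_pos: [0.5855, 0.048, 0.0144]
orientation: [-0.269, 2.085, -2.085]
force: [-0.2, 1.6, -0.4]
opening: 0.0295
t: 6.35
tool_pos: [0.5858, 0.0495, 0.0144]
orientation: [-0.268, 2.085, -2.085]
force: [-0.1, -1.9, -0.9]
opening: 0.0296
0.2567553300484675
[ 1.60383029e+02  3.21183408e-02 -4.21091228e+01]
```

View pics/wrist5.png

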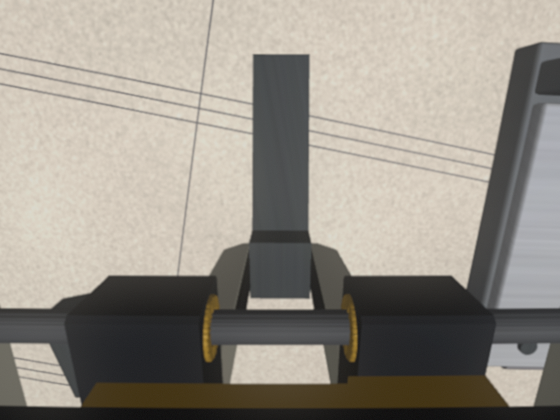

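The wedge is flat and unchanged in the grip, and the gauge's left rail stays clear on the right from column 470. Next I'll pull back towards the robot.

```bash
python3 -m inch '[[[14,0,-4,0,0,0],[28,0,-7,0,0,0],[30,0,-8,0,0,0],[30,0,-8,0,0,0],[30,0,-8,0,0,0],[28,0,-7,0,0,0],[0,0,0,0,0,0]]]'
python3 - <<'E'
from h import *
s=monitor.read_state();Rt=R.from_rotvec(s["orientation"]).as_matrix();print(s["tool_pos"],np.arctan2(-Rt[1,0],-Rt[0,0]))
print(Rt.T@(np.array([.4194,-.1946,.0144])-s["tool_pos"])*1000)
E
```

```text
t: 7.28
tool_pos: [0.4194, 0.0508, 0.0145]
orientation: [-0.271, 2.084, -2.083]
force: [1.3, 0.1, -3.0]
opening: 0.0299
[0.41936502 0.05075593 0.01446929] 0.25853077897533105
[ 6.26939993e+01 -3.74863151e-03  2.37210877e+02]
```

```bash
python3 -m inch '[[[5,0,18,0,0,0],[8.5,0,33,0,0,0],[8.5,0,33,0,0,0],[8.5,0,33,0,0,0],[8.5,0,33,0,0,0],[8.5,0,33,0,0,0],[8.5,0,32,0,0,0],[6.5,0,22,0,0,0]]]'
python3 -m inch '[[[0,0,0,0,0.018,0],[0,0,0,0,0.018,0],[0,0,0,0,0,0],[0,0,0,0,0,0]]]'
python3 - <<'E'
from h import *
import pickle
c=cam("wrist"); cv2.imwrite("pics/wrist6.png",c["image"]);pickle.dump(c,open("wrist6.pkl","wb"))
s=monitor.read_state();Rt=R.from_rotvec(s["orientation"]).as_matrix();print(s["tool_pos"],np.arctan2(-Rt[1,0],-Rt[0,0]))
E
```

```text
t: 8.28
tool_pos: [0.4209, -0.1963, 0.0142]
orientation: [-0.269, 2.085, -2.084]
force: [0.2, 1.6, 0.8]
opening: 0.0294
t: 8.78
tool_pos: [0.4203, -0.1945, 0.0142]
orientation: [-0.235, 2.105, -2.104]
force: [-0.3, 0.5, -3.2]
opening: 0.0298
[ 0.42023715 -0.19458481  0.01428586] 0.22187607432022438
```

View pics/wrist6.png

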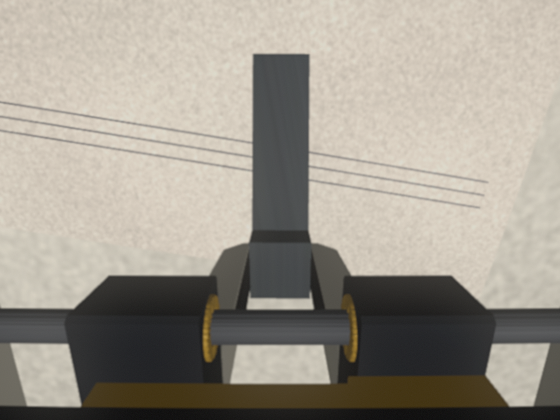

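The wedge points forward, still straight, but the bar isn't in view yet. I'll advance 25 mm and compare.

```bash
python3 -m inch '[[[-12,0,0,0,0.002,0],[-13,0,0,0,0,0],[0,0,0,0,0,0],[0,0,0,0,0,0]]]'
python3 - <<'E'
from h import *
import pickle
c=cam("wrist"); cv2.imwrite("pics/wrist7.png",c["image"]);pickle.dump(c,open("wrist7.pkl","wb"))
s=monitor.read_state();Rt=R.from_rotvec(s["orientation"]).as_matrix();print(s["tool_pos"],np.arctan2(-Rt[1,0],-Rt[0,0]))
t=cam("top");pickle.dump(t,open("top7.pkl","wb"))
cv2.imwrite("pics/top7.png",cv2.convertScaleAbs(cv2.resize(t["image"][150:290,270:390],None,fx=4.2,fy=4.2,interpolation=cv2.INTER_CUBIC),alpha=1.6))
E
```

```text
t: 9.32
tool_pos: [0.4447, -0.1897, 0.0143]
orientation: [-0.232, 2.106, -2.105]
force: [-0.0, -0.3, -3.3]
opening: 0.0295
[ 0.44451399 -0.18970697  0.01423319] 0.2190482352706728
```

View pics/wrist7.png

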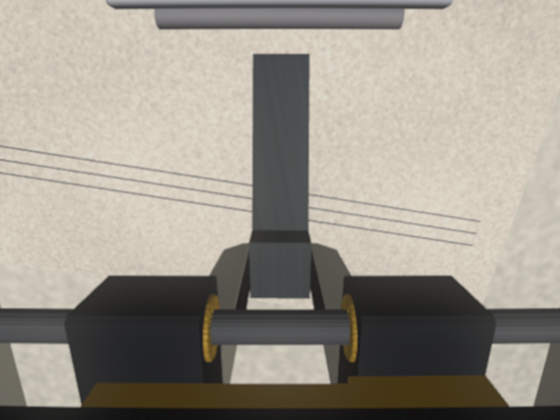

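View pics/top7.png

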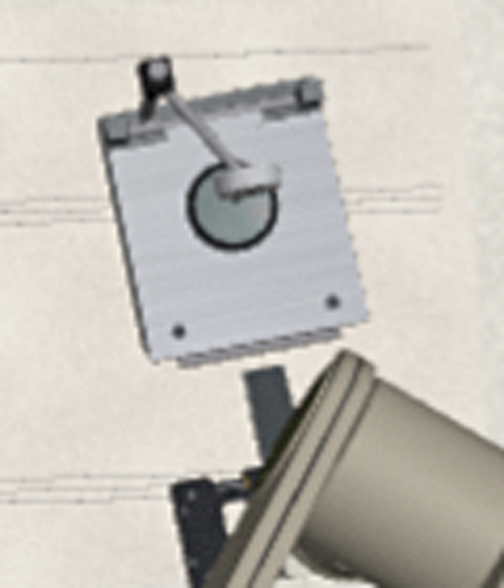

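Run:
```python
from h import *
import pickle
c=pickle.load(open("wrist7.pkl","rb"))
t=[on(c,u,54.3,.004) for u in(252.5,309)]
b=[on(c,u,28,.0185) for u in(155,403.5)]
x=np.array([np.cos(.2195),np.sin(.2195),0]);y=np.array([-x[1],x[0],0])
bm=(b[0]+b[1])/2+.005*x;tm=(t[0]+t[1])/2
print(bm,tm,(bm-tm)@x,(bm-tm)@y,np.linalg.norm(b[0]-b[1]),np.arctan2((b[1]-b[0])[0],-(b[1]-b[0])[1]))
```

```text
[ 0.56110865 -0.16294323  0.0185    ] [ 0.5470561  -0.16686258  0.004     ] 0.014568784501716944 0.0007654863958777357 0.11914741810283684 0.21840899904479136
```

The wrist image puts the tip 14.6 mm short of the bar, 0.8 mm off centre and square to it. I'll push 45 mm with the lateral correction.

```bash
python3 -m inch '[[[-5,0,-0.8,0,0,0],[-8,0,0,0,0,0],[-8,0,0,0,0,0],[-8,0,0,0,0,0],[-8,0,0,0,0,0],[-8,0,0,0,0,0],[0,0,0,0,0,0],[0,0,0,0,0,0]]]' 20 50
python3 - <<'E'
from h import *
import pickle
c=cam("wrist"); cv2.imwrite("pics/wrist8.png",c["image"]);pickle.dump(c,open("wrist8.pkl","wb"))
s=monitor.read_state();Rt=R.from_rotvec(s["orientation"]).as_matrix();print(s["tool_pos"],s["force"],np.arctan2(-Rt[1,0],-Rt[0,0]))
g=np.array([.561,-.163]);x=np.array([np.cos(.2195),np.sin(.2195)])
print((s["tool_pos"][:2]-g)@x+.105,(s["tool_pos"][:2]-g)@[-x[1],x[0]])
E
```

```text
t: 10.42
tool_pos: [0.4883, -0.1793, 0.0143]
orientation: [-0.232, 2.106, -2.106]
force: [-0.2, 0.5, -2.4]
opening: 0.0298
[ 0.48817641 -0.17930355  0.01432389] [-0.42933274 -0.21812724 -2.96886601] 0.21874856631220146
0.030373743029114955 -5.5641760798798457e-05
```

View pics/wrist8.png

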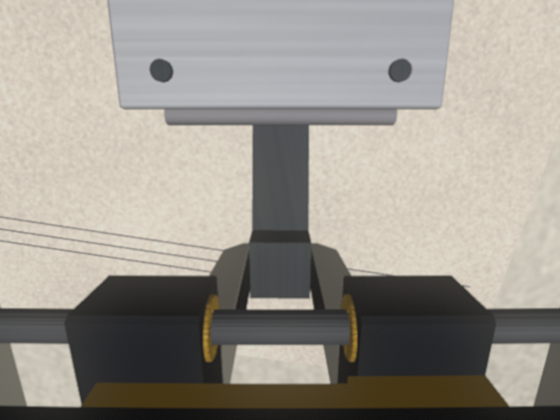

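Bar centre is at column 280.5 and the wedge at 280.5, so it is centred. Fz of -3 N suggests the gripper is carrying the wedge's weight, so I'll lower slightly until the wedge sits on the bench.

```bash
python3 -m inch '[[[0,0.3,0,0,0,0],[0,0,0,0,0,0]]]'; python3 -m inch '[[[0,0.3,0,0,0,0],[0,0,0,0,0,0]]]'
```

```text
t: 10.72
tool_pos: [0.4882, -0.1794, 0.0142]
orientation: [-0.231, 2.106, -2.106]
force: [-1.3, -0.5, -0.6]
opening: 0.0296
t: 10.98
tool_pos: [0.4883, -0.1794, 0.0142]
orientation: [-0.231, 2.106, -2.106]
force: [-4.3, 0.6, 4.3]
opening: 0.0296
```

```bash
python3 -m inch '[[[-3,0,0,0,0,0],[-3,0,0,0,0,0],[0,0,0,0,0,0]]]'; python3 -m inch '[[[-3,0,0,0,0,0],[-3,0,0,0,0,0],[0,0,0,0,0,0]]]';python3 -m inch '[[[-2,0,0,0,0,0],[-2,0,0,0,0,0],[0,0,0,0,0,0],[0,0,0,0,0,0]]]'
python3 - <<'E'
from h import *
import pickle
c=cam("wrist"); cv2.imwrite("pics/wrist9.png",c["image"]);pickle.dump(c,open("wrist9.pkl","wb"))
c=cam("scene");pickle.dump(c,open("scene9.pkl","wb"))
s=monitor.read_state();Rt=R.from_rotvec(s["orientation"]).as_matrix();print(s["tool_pos"],s["force"],np.arctan2(-Rt[1,0],-Rt[0,0]))
g=np.array([.561,-.163]);x=np.array([np.cos(.2195),np.sin(.2195)])
print((s["tool_pos"][:2]-g)@x+.105,(s["tool_pos"][:2]-g)@[-x[1],x[0]])
E
```

```text
t: 11.35
tool_pos: [0.494, -0.1785, 0.0142]
orientation: [-0.233, 2.106, -2.107]
force: [-7.9, -2.3, 7.4]
opening: 0.0298
t: 11.72
tool_pos: [0.4975, -0.1778, 0.0142]
orientation: [-0.238, 2.108, -2.109]
force: [-21.0, -4.1, 17.3]
opening: 0.0295
t: 12.22
tool_pos: [0.5013, -0.1771, 0.0142]
orientation: [-0.238, 2.108, -2.109]
force: [-20.7, -4.3, 17.9]
opening: 0.0295
[ 0.50128148 -0.17703805  0.01416276] [-20.42558132  -4.95728763  17.69747716] 0.2186084271052229
0.04365766941404791 -0.0006980189171573363
```

View pics/wrist9.png

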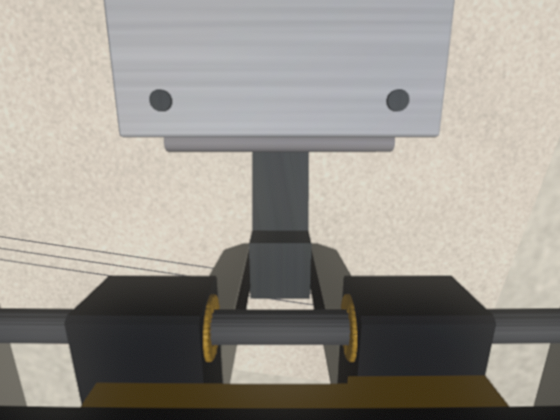

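```bash
python3 - <<'E'
from h import *
s=monitor.read_state();print(R.from_rotvec(s["orientation"]).as_matrix().round(4),s["wrist_torque"])
E
python3 -m inch '[[[0,-0.5,0,0,0,0],[0,-0.4,0,0,0,0],[0,0,0,0,0,0]]]'
python3 - <<'E'
from h import *
s=monitor.read_state();print(R.from_rotvec(s["orientation"]).as_matrix().round(4),s["wrist_torque"])
g=np.array([.561,-.163]);x=np.array([np.cos(.2195),np.sin(.2195)])
print((s["tool_pos"][:2]-g)@x+.105,(s["tool_pos"][:2]-g)@[-x[1],x[0]])
E
```

```text
[[-9.762e-01 -5.800e-03  2.169e-01]
 [-2.169e-01 -1.200e-03 -9.762e-01]
 [ 5.900e-03 -1.000e+00 -1.000e-04]] [-0.50083967  3.6264061   0.09152501]
t: 12.7
tool_pos: [0.5014, -0.1768, 0.0142]
orientation: [-0.237, 2.108, -2.109]
force: [-14.7, -5.5, 8.9]
opening: 0.0299
[[-9.762e-01 -5.200e-03  2.167e-01]
 [-2.167e-01 -9.000e-04 -9.762e-01]
 [ 5.300e-03 -1.000e+00 -2.000e-04]] [-0.73540156  2.66466486  0.01491961]
0.04383355204099171 -0.0005435658034452854
```

```bash
python3 -m inch '[[[-2,0,-0.4,0,0,0],[-2,0,0,0,0,0],[0,0,0,0,0,0],[0,0,0,0,0,0]]]'
python3 - <<'E'
from h import *
import pickle
c=cam("wrist"); cv2.imwrite("pics/wrist10.png",c["image"]);pickle.dump(c,open("wrist10.pkl","wb"))
s=monitor.read_state();Rt=R.from_rotvec(s["orientation"]).as_matrix();print(s["tool_pos"],s["force"],s["wrist_torque"],np.arctan2(-Rt[1,0],-Rt[0,0]))
g=np.array([.561,-.163]);x=np.array([np.cos(.2195),np.sin(.2195)])
print((s["tool_pos"][:2]-g)@x+.105,(s["tool_pos"][:2]-g)@[-x[1],x[0]])
ims=[]
for k in(8,9,10):
    im=cv2.imread(f"pics/wrist{k}.png");ims.append(cv2.convertScaleAbs(cv2.resize(im[80:300,150:410],None,fx=1,fy=1),alpha=1.8))
cv2.imwrite("pics/z10.png",cv2.resize(ims[2],None,fx=2.7,fy=2.7,interpolation=cv2.INTER_CUBIC))
E
```

```text
t: 13.2
tool_pos: [0.5053, -0.1755, 0.0142]
orientation: [-0.237, 2.108, -2.108]
force: [-15.2, -4.3, 9.1]
opening: 0.0294
[ 0.50536825 -0.17545969  0.01421153] [-14.77729002  -4.37766379   8.48250084] [-0.64714563  2.59699494 -0.10340144] 0.2185639716197207
0.04799006063929874 -4.739019256240935e-05
```

View pics/z10.png

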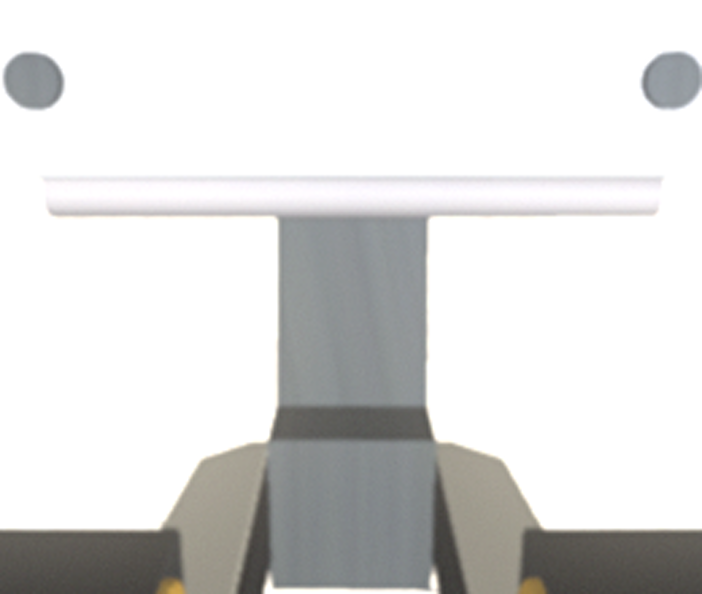

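Run:
```python
from h import *
import pickle
x=np.array([np.cos(.2195),np.sin(.2195),0])
c=pickle.load(open("wrist10.pkl","rb"))
f=on(c,280.5,80+408/2.7-.4,.028)
b=on(c,280.5,80+215.5/2.7-.4,.0215)+.005*x
print('block front->bar',(b-f)@x*1000,'tip past bar',90-(b-f)@x*1000)
# lift from screw/bar spans vs. rest: subpixel by thresholds
def screws(c):
    g=cv2.cvtColor(c["image"],cv2.COLOR_BGR2GRAY)
    m=(g<75).astype(np.uint8);k,l,st,ce=cv2.connectedComponentsWithStats(m)
    o=[]
    for i in range(1,k):
        if 200<st[i,4]<700 and st[i,1]<150 and .7<st[i,2]/st[i,3]<1.4:
            w=(l==i)*1.0; o.append((ce[i],st[i,4]))
    return sorted(o,key=lambda a:a[0][0])
for k in(8,9,10):
    c=pickle.load(open(f"wrist{k}.pkl","rb"));s=screws(c);print(k,s)
    if len(s)==2:
        for z in(.029,.030,.031,.032,.033,.034,.035,.036):
            a,b=[on(c,*q[0],z) for q in s];print(z,np.linalg.norm(a-b)*1000,((a+b)/2*1000).round(1))
```

```text
block front->bar 41.7614007881197 tip past bar 48.2385992118803
8 []
9 []
10 []
```

Run:
```python
from h import *
import pickle
for k in(8,9,10):
    c=pickle.load(open(f"wrist{k}.pkl","rb"));g=cv2.cvtColor(c["image"],cv2.COLOR_BGR2GRAY).astype(float)
    v={8:70,9:100,10:109}[k];o=[]
    for u in(160,399):
        p=g[v-20:v+20,u-20:u+20];w=np.clip(np.median(p)-15-p,0,None);w[p>np.median(p)-15]=0
        yy,xx=np.mgrid[v-20:v+20,u-20:u+20];o.append((np.sum(xx*w)/w.sum(),np.sum(yy*w)/w.sum()))
    print(k,np.round(o,2))
    # z such that span is equal
    z=np.arange(.02,.045,.0005);d=[np.linalg.norm(on(c,*o[0],q)-on(c,*o[1],q))*1000 for q in z]
    print({D:round(float(np.interp(-D,-np.array(d),z))*1000,2) for D in(109,110,111)})
```

```text
8 [[161.04  70.15]
 [399.41  70.11]]
{109: 31.59, 110: 30.09, 111: 28.59}
9 [[160.45  99.91]
 [397.11  99.87]]
{109: 33.35, 110: 31.87, 111: 30.39}
10 [[162.07 109.46]
 [398.34 109.36]]
{109: 34.34, 110: 32.87, 111: 31.39}
```

The ramp-to-bar ray cast puts the tip 48.2 mm past the bar. The screw-span parallax gives a rise of about 2.8 mm at the screws, which is about 3.1 mm at the bar. Now a stability check and a look at the bystanders.

```bash
python3 -m inch '[[[0,0,0,0,0,0],[0,0,0,0,0,0],[0,0,0,0,0,0],[0,0,0,0,0,0]]]'
python3 - <<'E'
from h import *
c=cam("top"); cv2.imwrite("pics/top11.png",c["image"])
s=monitor.read_state()
g=np.array([.561,-.163]);x=np.array([np.cos(.2195),np.sin(.2195)])
print(s["force"],(s["tool_pos"][:2]-g)@x+.105,(s["tool_pos"][:2]-g)@[-x[1],x[0]])
E
```

```text
t: 13.75
tool_pos: [0.5054, -0.1755, 0.0142]
orientation: [-0.237, 2.108, -2.108]
force: [-14.8, -5.1, 8.6]
opening: 0.0295
[-14.55415134  -4.88493885   8.57892464] 0.04795081680838819 -6.241050908141739e-07
```

View pics/top11.png

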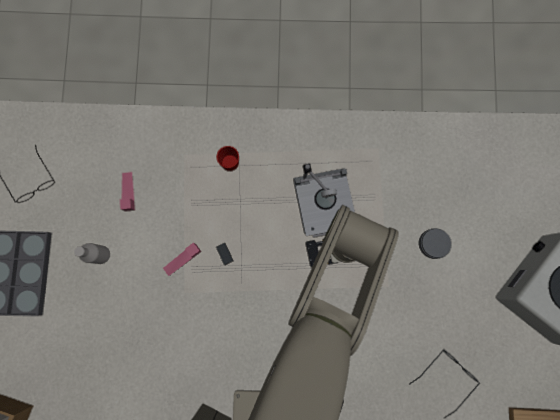

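The block (224,254), cup (228,157), tin (435,243), bottle (93,253) and both pink wedges are where they started. The state is steady, so I'm handing in.

```bash
python3 -c "from plant import robot; print(robot.close_job())"
```

```text
the job is handed in; nothing more can be done
None
```

The wedge is under the middle of the front bar, still gripped, with the table's front lifted about 3 mm. I handed the job in at about 13.8 s.

I took the dark wedge by its grip block and slid it along the bench, between the block and the cup and round to the front of the gauge. I then pushed it in square and centred.

**Depth and lift:**
- The thin end is 48.0 mm past the bar by the arm's own position and 48.2 mm by the wrist camera.
- That depth corresponds to about 3.0 mm of lift. The change in the plate screws' spacing, seen from the wrist camera, gives about 3.1 mm.

**Alignment:** The push direction is within about 0.001 rad of the gauge's and the centring is within about 0.5 mm. The wedge has not visibly slipped in the grip.

**Stability and bystanders:** Position and force did not change over the last half second. The block, cup, tin, bottle and both pink wedges are where they started in the top view.

**Imperfections:**
- Just before the bar, the gripper briefly carried the wedge's weight (about -3 N vertically), so I lowered it slightly to sit on the bench.
- Pressing down then rose to about 18 N during the push, and I eased it off.
- At hand-in the arm still pushes forward with about 15 N and presses down with about 9 N. The tool is tilted about 0.005 rad.

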